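# Lock the camera module in its test jig and hold the contact lever in the green

### The job

On the camera repair desk, lock the module in the test jig: push the orange clamp knob down against its spring and turn it clockwise about a quarter turn, so that its steel finger reaches over the module, and let go of it; it stays down. Then press the red paddle of the spring-loaded contact lever down until its pointer stands in the green band, never on down to its stop, and finish while still holding it there with the gripper's fingers. Leave the other things on the desk where they are.

Things in the scene. Friction and masses are not known exactly. Their poses are not given: they have to be found in the camera images.
- jig: Aluminium test jig fixed to the desk, plate 200 (x) x 270 (y) x 12 mm high. Origin on the desk in the middle of the jig, z up. In its frame: clamp knob axis at x -55, y +20 mm; black camera module at x +38, y +30, 47 mm high; the steel contact lever lies along y over x +50, its pivot between two blue cheeks, 98 mm high, at y +105.
- gauge (a point): Centre of the green band on the gauge board, an upright plate fixed to the jig, 28 mm wide (along the jig's y), 4 mm thick, top 100 mm above the desk. From the top it is white, green (16 mm high, its centre 52 mm above the desk), red. The lever's black pointer moves down close in front (+x) of the board.
- clamp_grip (a point): On the upright axis of the round, orange, fluted clamp knob (38 mm across, 40 mm high), 13 mm below its top, 78 mm above the desk with the knob up; grip it here, at any yaw. A flat steel clamp finger, 13 mm wide, reaches 62 mm out from the axis just under the knob, its top 27 mm below this point; it moves with the knob. The point's z is up, its +y runs along the finger (white line on top).
- clamp_turn (a joint): Turn of the clamp knob in rad, clockwise from above: 0 = finger along the jig's +y (open), 1.55 = hard stop, finger along the jig's +x over the module. It starts at 0 to 0.3. With the knob up it cannot turn past about 0.55: push it down first. Locked from 1.2 on; aim for 1.45 or more.
- clamp_push (a joint): How far the clamp knob is pushed down, in m: 0 = up, 0.008 = bottom stop. The spring pushes back with 4 N at the top, 7.5 N at the bottom. Push it 7 mm or more, turn it clockwise while it is down, then let go: a catch keeps it about 5 mm down. Let go before the turn and it springs back up.
- test_lever (a joint): Angle of the contact lever in rad, growing as its paddle is pressed down: 0 = up, level (the spring returns it there when let go), 0.30 = bottom stop. The pointer is in the green band from 0.12 to 0.20; from 0.20 down is red. The paddle needs about 3 N to start moving and about 7.5 N in the green band, downwards.
- lever_pad (a point): Round red press paddle, 42 mm across, 8 mm thick, on top of the contact lever; press it from above with the fingertips. This point: centre of its upper face; z square to it. It moves on an arc of radius 150 mm about the lever's pivot, 24 mm down at an angle of 0.16. At the start its upper face is 99 mm above the desk.
- screwdriver_grip (a point): Middle of the handle of a green screwdriver, 150 mm long, lying on the desk near the jig's -x edge; leave it alone.
- battery: Black camera battery, 38 x 53 x 20 mm, lying beside the jig's -y end; origin under its centre; leave it alone.
- lens_cap: Grey lens cap, 58 mm across, 9 mm high, lying beside the jig's +y end; origin under its centre; leave it alone.
- lens: Black camera lens standing upright, 64 mm across, 60 mm high, beyond the jig's +x edge; origin under its centre; leave it alone.
- pliers: Pliers with red handles, 130 mm long, 14 mm high, lying to the robot's left; origin on the desk at the middle; leave them alone.
- screw_dish: White bowl, 80 mm across, 22 mm high, to the robot's right; origin under its centre; leave it alone.
- oil_bottle: Small blue bottle, 36 mm across, 75 mm high, standing to the robot's right; origin under its centre; leave it alone.

How it is judged:
By the outcome, as a careful person would: the job done as asked, in the order asked, and still so for the second after the job is handed in, while the arm keeps its last pose, push and grip.
It also fails if it takes over 48 s, if anything falls off the work surface, if the arm or the gripper's body presses on something with over 40 N, if the wrist force passes 120 N, or if a joint passes its speed limit or range.

### The arm

A 6-joint arm with a two-finger parallel gripper is mounted at the origin on the work surface. World frame = base frame: x ahead of the robot, y to its left, z up, the work surface at z = 0. Lengths are in mm, angles in rad, forces in N, time in s.
With the tool pointing down it reaches from about 350 to 775 mm from the base axis. Payload 7.3 kg.
Tool frame: the origin (TCP) lies at the very end of the fingers, on their centre line; the grasp point (between the pads) lies 19 mm behind it; z points along the fingers, y is the line along which they close (so a half turn about z gives the same grasp; the last joint's range is limited). The gripper opens to 92 mm and grips with 3 to 60 N. Pads are 19 mm wide; open, the fingers measure 130 mm over their backs; the gripper's body (75 mm by 190 mm) begins 47 mm behind the grasp point.
Start: joints at [-1.42, 0.342, 1.524, -0, 1.275, -0.146], TCP at [153.565, -502.059, 226.741] pointing down, gripper open.
Joint ranges: [-2.53, 2.53], [-0.77, 2.02], [0.04, 2.7], [-1, 4.14], [0.28, 2.66], [-3.11, 3.11]. Speed limits (rad/s): [2.57, 2.57, 3.14, 3.14, 3.14, 3.14].

### API

Orientations are given as [roll, pitch, yaw] about the fixed x, y, z axes, in that order (R = Rz(yaw) Ry(pitch) Rx(roll)).
In Python, from plant import bot gives the robot as it stands.
- The arm moves only by the tool jog_arm, never from a script. Its argument "targets" is a list of rows, each an object with "xyz": the shift along the tool's x, y, z as a fraction of full scale, a list of three; "spin": the turn about the tool's z as a fraction of full scale. In form: [{"xyz": [x, y, z], "spin": spin}, ...]. A call has exactly 10 rows; each row shifts and turns the commanded pose from where the row before left it, along the tool's axes as they then stand; what a row does not reach is not made up. Full scale, the value 1, is 80 mm for a shift and 0.1 rad for a turn. A row lasts 1/8 s, in which the tool goes at most 62.5 mm and 10.7 degrees, less where a joint would pass 70% of its speed; a pose out of reach is approached as far as the arm can. A call with a number of a shift or a turn outside -1 to 1 is refused whole. A call with a gripper value outside its range is refused whole. "gripper" is the opening in per cent of the stroke, from 0 (shut) to 100 (fully open), set as the call begins (left out, the last holds). The fingers move at their own pace and stop on an object; the grip force is fixed at half the most. Time passes only in rows, so rows that do not move let the fingers close, or fill a call up. It gives the time, the measured TCP pose, the force, the opening and the grip force at its end, in the units of the state.
- bot.get_obs(): the state, without advancing time (a new reading comes with each control period).
- bot.capture(name): name is "scene" or "top" or "wrist"; returns the picture (480x640x3 uint8, blue, green, red); there is no depth.
- bot.get_calibration(name): a dict with "vfov" (degrees; the focal length in pixels is half the picture's height over the tangent of half this angle, whatever the lens; pixels are square), "cx", "cy" (the principal point, pixels), "eye" and "rotation" of the camera in the world. Camera axes: x right, y down, z forward; pixel columns grow to the right and rows downward; lengths in mm; the calibration is good to about 2 mm. A picture is of the moment at which its call begins: read the wrist's pose just before it. get_calibration takes no time and is no camera call; for the wrist camera it gives the pose at the moment of the call.
- bot.close_job(): hands the job in; it is judged then, once.
The state is a dict: "time": time; "joint_positions": joint angles; "dq": joint speeds; "tau": joint torques, N m; "tool_pos": TCP position; "tcp_rot": TCP orientation; "contact_force": force on the tool from outside, world axes, zero at the start; "moment": the same for the moment, N m; "grip_width": finger opening in mm; "finger_force": force on a finger pad.
Only numpy, scipy, OpenCV 4.12 (cv2) and the standard library are available. Lean on these libraries where they do the work, as an engineer would, in place of code of your own. Each camera call takes 0.05 s, during which the arm holds its last target. There are 200 camera calls.

## Working session

There is one attempt and no reset: what is moved stays moved. The work goes in short steps, Python scripts to look and compute and a tool call to move; the robot and the scene stay as the last step left them, time stands still between calls to the robot, and variables do not carry over. Pictures are saved under pics/ and viewed, at most 10 in all, crops included, and the job is handed in when it is done.

Besides the shell and the picture viewer there is one more tool, called after ">>>" as name(argument=value, ...) on one line, values as JSON. jog_arm: Moves the arm, as the interface text tells. Shift numbers are shares of 80 mm and turn numbers shares of 0.1 rad, none past 1 either way. Its arguments: {"type":"object","properties":{"targets":{"type":"array","items":{"type":"object","properties":{"xyz":{"type":"array","items":{"type":"number"}},"spin":{"type":"number"}}}},"gripper":{"type":"number"}},"required":["targets"]}

```bash
mkdir -p pics; python3 - <<'E'
from plant import bot
import cv2,numpy as np
o=bot.get_obs();print({k:np.round(v,3) for k,v in o.items()})
for n in("scene","top"):
    cv2.imwrite(f"pics/{n}1.png",bot.capture(n));print(n,bot.get_calibration(n))
E
```

```text
{'time': np.float64(0.0), 'joint_positions': array([-1.42 ,  0.343,  1.525, -0.   ,  1.275, -0.146]), 'dq': array([-0.001,  0.   , -0.001,  0.   ,  0.001,  0.   ]), 'tau': array([  0.   , -43.125, -24.422,   0.072,   0.056,  -0.   ]), 'tool_pos': array([ 153.499, -501.634,  226.057]), 'tcp_rot': array([-3.14 , -0.   ,  0.297]), 'contact_force': array([-1.029, -0.407,  0.427]), 'moment': array([-0.011, -0.004,  0.056]), 'finger_force': np.float64(0.0), 'grip_width': np.float64(92.029)}
scene {'vfov': 57.38598911711025, 'cx': 317.4941721896562, 'cy': 233.40089577250436, 'eye': array([1238.74537202,  383.59424428,  745.14415458]), 'rotation': array([-2.29952415,  0.01867195,  2.05537475])}
top {'vfov': 50.13326388313008, 'cx': 321.1223163744378, 'cy': 236.456410117818, 'eye': array([ 444.53920584,   34.37037561, 1258.66494689]), 'rotation': array([-3.00261493, -0.00975444, -1.54211637])}
```

View pics/scene1.png

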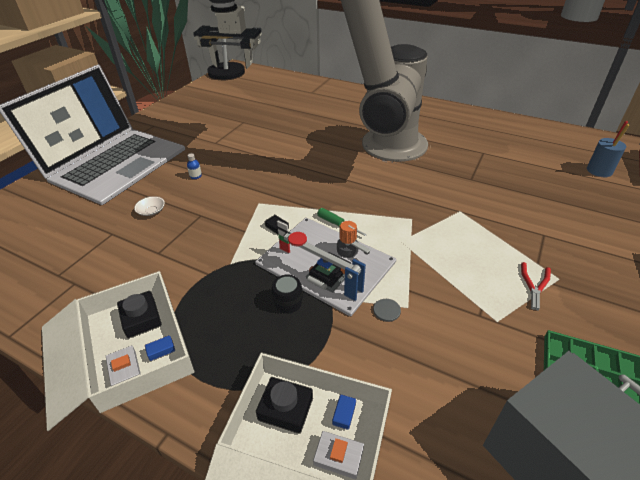

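View pics/top1.png

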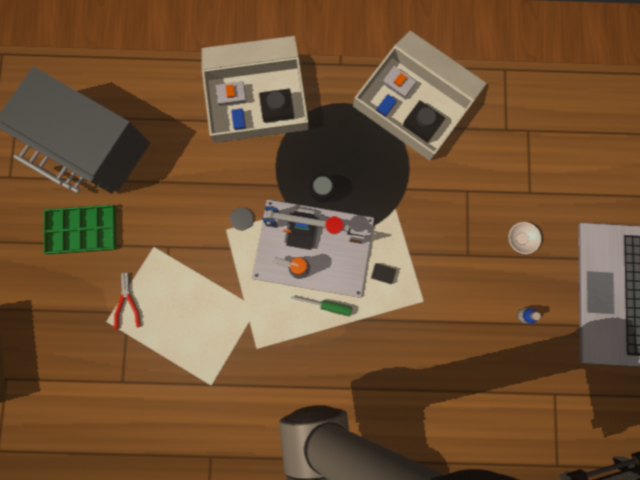

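The top view shows the knob at (299,266), the paddle at (334,225), jig corners near (267,203), (373,217), (253,278), (362,296), and the finger pointing left from the knob. In the scene view the knob is at (348,232) and the paddle at (298,239).

```bash
cat > h.py <<'E'
import numpy as np,cv2
from scipy.spatial.transform import Rotation as R
def ray(c,uv):
    f=240/np.tan(np.radians(c["vfov"])/2)
    d=R.from_euler("xyz",c["rotation"]).as_matrix()@np.array([(uv[0]-c["cx"])/f,(uv[1]-c["cy"])/f,1])
    return np.array(c["eye"]),d/np.linalg.norm(d)
def plane(c,uv,z):
    e,d=ray(c,uv);return e+d*(z-e[2])/d[2]
def tri(obs):
    A=np.zeros((3,3));b=np.zeros(3);rs=[ray(c,u) for c,u in obs]
    for e,d in rs:
        P=np.eye(3)-np.outer(d,d);A+=P;b+=P@e
    p=np.linalg.solve(A,b);return p,[np.linalg.norm(np.cross(p-e,d)) for e,d in rs]
E
python3 - <<'E'
from h import *
from plant import bot
C={n:bot.get_calibration(n) for n in("scene","top")}
for n,b in(("scene",(250,190,380,300)),("top",(240,195,390,310))):
    im=cv2.imread(f"pics/{n}1.png");hsv=cv2.cvtColor(im,cv2.COLOR_BGR2HSV)
    x0,y0,x1,y1=b;s=hsv[y0:y1,x0:x1].astype(int)
    for nm,m in(("orange",(s[...,0]>4)&(s[...,0]<14)&(s[...,1]>150)&(s[...,2]>120)),("red",((s[...,0]<4)|(s[...,0]>174))&(s[...,1]>170)&(s[...,2]>90))):
        k,l,st,ce=cv2.connectedComponentsWithStats(m.astype(np.uint8))
        for i in range(1,k):
            if st[i,4]>25: print(n,nm,st[i]+[x0,y0,0,0,0],ce[i]+[x0,y0])
    cv2.imwrite(f"pics/{n}1z.png",cv2.resize(im[y0:y1,x0:x1],None,fx=5,fy=5,interpolation=2)[:600,:800])
print("knob",tri([(C["top"],(299,266)),(C["scene"],(348,228))]))
print("pad",tri([(C["top"],(334,225)),(C["scene"],(298,239))]))
for u in((267,203),(373,217),(253,278),(362,296)): print(plane(C["top"],u,12))
E
```

```text
scene orange [340 221  17  22 209] [349.         230.07177033]
scene red [289 232  17  13 180] [297.06666667 238.24444444]
scene red [280 241   9  11  63] [284.34920635 246.03174603]
top orange [290 258  17  17 209] [298.37320574 265.67942584]
top red [326 217  17  16 221] [333.91855204 224.5520362 ]
knob (array([538.72327685,  78.25433936,  80.86051981]), [np.float64(1.9466476404980384), np.float64(1.9466476404980746)])
pad (array([634.35635862,   0.69573952,  93.15106105]), [np.float64(2.1068080550362245), np.float64(2.1068080550361987)])
[698.70570517 163.41934387  12.        ]
[671.53845214 -99.42239402  12.        ]
[512.66229913 189.27645061  12.        ]
[476.97527676 -75.67140221  12.        ]
```

View pics/top1z.png

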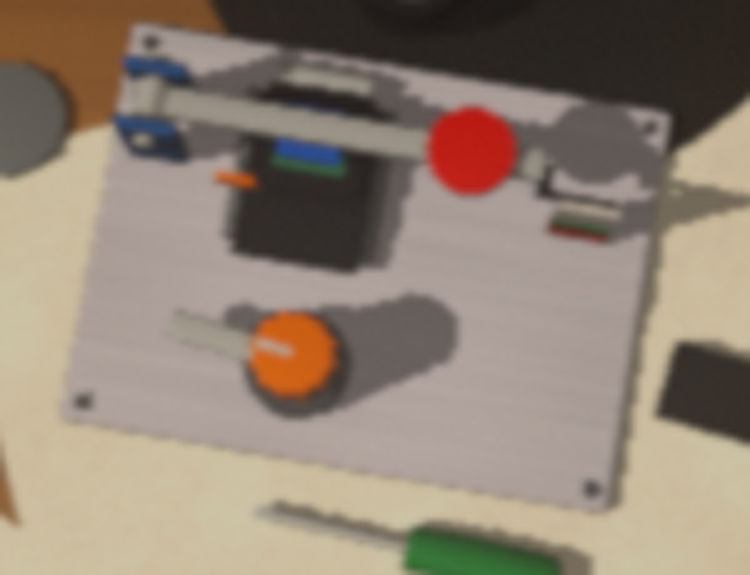

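>>> jog_arm(targets=[{"xyz": [0.5,-0.41,0]},{"xyz": [0.5,-0.41,0]},{"xyz": [0.5,-0.41,0]},{"xyz": [0.5,-0.41,0]},{"xyz": [0.5,-0.41,0]},{"xyz": [0.5,-0.41,0]},{"xyz": [0.5,-0.41,0]},{"xyz": [0.5,-0.41,0]},{"xyz": [0.5,-0.41,0]},{"xyz": [0,0,0]}], gripper=75)

```text
invalid input
```

```bash
python3 - <<'E'
from h import *
from plant import bot
import pickle
o=bot.get_obs();c=bot.get_calibration("wrist");im=bot.capture("wrist");cv2.imwrite("pics/w1.png",im);pickle.dump(c,open("w1.pkl","wb"))
print(o["tool_pos"],o["tcp_rot"],o["joint_positions"],o["time"],c)
E
```

```text
[ 153.5234728  -501.69155737  226.12585461] [-3.14028054e+00 -1.78934446e-04  2.96862823e-01] [-1.41996374e+00  3.42647313e-01  1.52489734e+00 -1.45276685e-05
  1.27537219e+00 -1.46026111e-01] 0.1 {'vfov': 67.80065536153957, 'cx': 324.77502120505045, 'cy': 238.32304360023932, 'eye': array([ 216.49021878, -482.63551149,  383.70860631]), 'rotation': array([ 2.89112056e+00, -4.14066137e-05, -1.27372697e+00])}
```

View pics/w1.png

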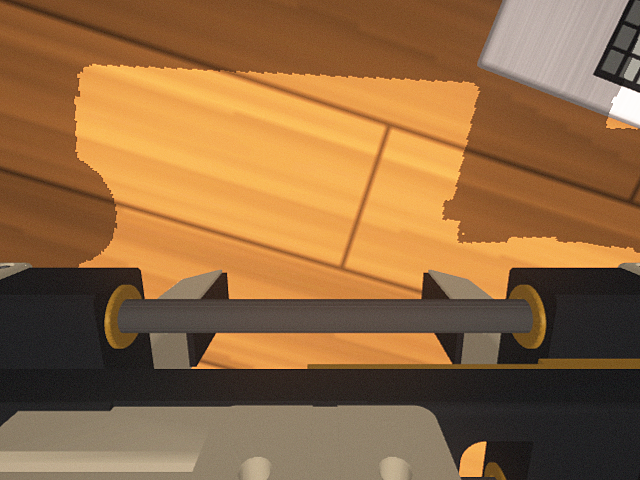

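The picture shows only empty desk, because the move was refused. The rows probably need an explicit spin.

>>> jog_arm(targets=[{"xyz": [0.5,-0.41,0],"spin": 0},{"xyz": [0.5,-0.41,0],"spin": 0},{"xyz": [0.5,-0.41,0],"spin": 0},{"xyz": [0.5,-0.41,0],"spin": 0},{"xyz": [0.5,-0.41,0],"spin": 0},{"xyz": [0.5,-0.41,0],"spin": 0},{"xyz": [0.5,-0.41,0],"spin": 0},{"xyz": [0.5,-0.41,0],"spin": 0},{"xyz": [0.5,-0.41,0],"spin": 0},{"xyz": [0,0,0],"spin": 0}], gripper=75)

```text
time: 1.4
tool_pos: [412.5, -111.8, 226.5]
tcp_rot: [-3.141, -0.0, 0.302]
contact_force: [0.3, -0.5, -0.0]
grip_width: 68.9
finger_force: 0.0
```

```bash
cat > w.py <<'E'
from h import *
from plant import bot
import pickle,sys
n=sys.argv[1]
o=bot.get_obs();c=bot.get_calibration("wrist");im=bot.capture("wrist");cv2.imwrite(f"pics/{n}.png",im);pickle.dump(c,open(n+".pkl","wb"))
print(np.round(o["tool_pos"],1),np.round(o["tcp_rot"],3),np.round(o["joint_positions"],2),o["time"])
s=cv2.cvtColor(im,cv2.COLOR_BGR2HSV).astype(int)
for nm,m in(("orange",(s[...,0]>4)&(s[...,0]<14)&(s[...,1]>190)&(s[...,2]>130)),("red",((s[...,0]<4)|(s[...,0]>174))&(s[...,1]>170)&(s[...,2]>90))):
    k,l,st,ce=cv2.connectedComponentsWithStats(m.astype(np.uint8))
    for i in range(1,k):
        if st[i,4]>300: print(nm,st[i],ce[i].round(1))
E
python3 w.py w2
```

```text
[ 412.5 -111.8  226.5] [-3.141 -0.     0.302] [-0.44  0.16  1.77  0.    1.21  0.82] 1.4
```

View pics/w2.png

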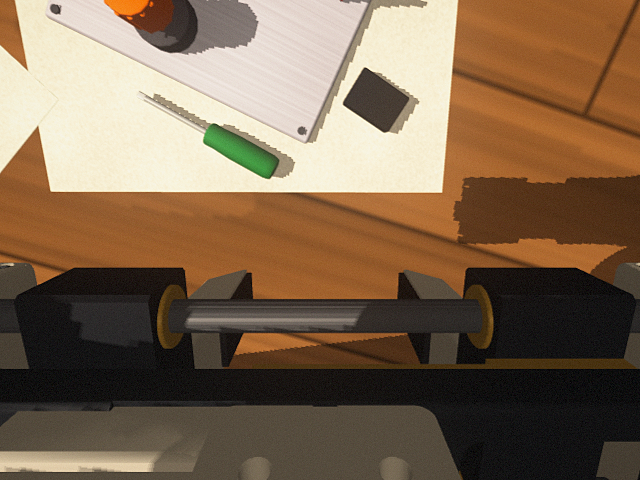

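>>> jog_arm(targets=[{"xyz": [0.4,-0.3,0],"spin": 0},{"xyz": [0.4,-0.3,0],"spin": 0},{"xyz": [0.3,-0.3,0],"spin": 0},{"xyz": [0.2,-0.2,0],"spin": -1},{"xyz": [0,0,0],"spin": -1},{"xyz": [0,0,0],"spin": -1},{"xyz": [0,0,0],"spin": -1},{"xyz": [0,0,0],"spin": -1},{"xyz": [0,0,0],"spin": -1},{"xyz": [0,0,0],"spin": 0}])

```text
time: 2.7
tool_pos: [484.9, -1.3, 226.6]
tcp_rot: [-3.141, 0.001, 0.894]
contact_force: [1.0, 0.6, 0.3]
grip_width: 68.7
finger_force: 0.0
```

```bash
python3 w.py w3
```

```text
[484.9  -1.3 226.6] [-3.141e+00  1.000e-03  8.940e-01] [-0.16  0.27  1.63 -0.    1.24  0.52] 2.7
orange [292  78  50  55 981] [321.9 109.4]
red [ 450   78   57   58 2532] [477.6 106.8]
```

View pics/w3.png

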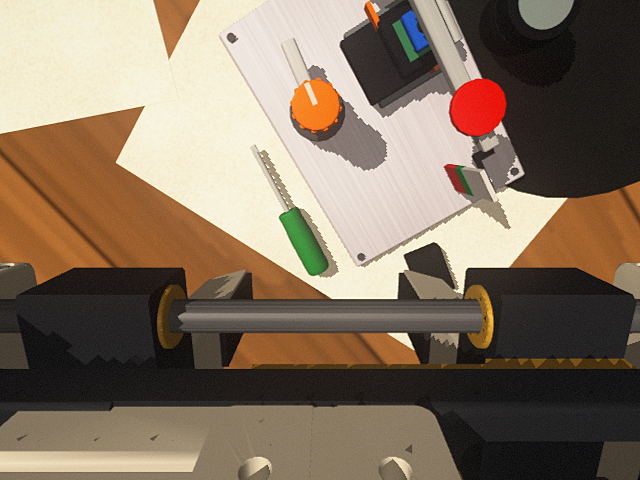

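The w3 view shows the knob top at (317,105), the paddle at (478,107), the finger tip at (289,42) and plate corners at (221,36), (361,265) and (523,178).

```bash
python3 - <<'E'
from h import *
from plant import bot
import pickle
w=pickle.load(open("w3.pkl","rb"));t=bot.get_calibration("top");s=bot.get_calibration("scene")
for n,a,b,c in(("knob",(317,105),(298.7,266),(348.3,227)),("pad",(478,107),(333.9,224.6),(297.1,238.2))):
    print(n,tri([(w,a),(t,b)]),tri([(w,a),(t,b),(s,c)]))
k=plane(w,(317,105),91);print("k91",k,"p99",plane(w,(478,107),99), "top",plane(t,(298.7,266),91),plane(t,(333.9,224.6),99))
A,B,D=[plane(w,u,12) for u in((221,36),(361,265),(523,178))]
print(A,B,D,"yaw",np.arctan2(*(-(A-B)[:2]*[1,-1])) ,np.arctan2(*(D-B)[[1,0]]),"ctr",(A+D)/2,np.linalg.norm(A-B),np.linalg.norm(D-B))
f=plane(w,(289,42),51);d=f-k;print("finger",f,np.hypot(*d[:2]),"dir from +y cw",np.arctan2(d[0],d[1]))
E
```

```text
knob (array([539.71415257,  77.33358261,  92.44335218]), [np.float64(1.308501117823608), np.float64(1.3085011178235681)]) (array([539.72379897,  78.90336973,  84.85446578]), [np.float64(1.5601532459162448), np.float64(1.9712157235000587), np.float64(2.352400315083183)])
pad (array([636.32405698,  -0.81722496,  93.23628756]), [np.float64(0.12937631671974642), np.float64(0.12937631671979924)]) (array([6.35274947e+02, 5.08851675e-02, 9.60220246e+01]), [np.float64(0.27453976786945755), np.float64(1.023846727122311), np.float64(1.2842118749735125)])
k91 [540.95398719  78.07428269  91.        ] p99 [6.34213862e+02 2.98091547e-01 9.90000000e+01] top [538.66036788  76.7890839   91.        ] [635.3022975   -0.74940964  99.        ]
[513.14627804 189.36856056  12.        ] [478.37346544 -73.01131701  12.        ] [ 665.9192025  -102.49157035   12.        ] yaw -0.13176067770073882 -0.15591389009210332 ctr [589.53274027  43.43849511  12.        ] 264.67404227068255 189.8485944838624
finger [556.1218072  135.53270612  51.        ] 59.42670432561552 dir from +y cw 0.25809153091005693
```

>>> jog_arm(targets=[{"xyz": [0.4,-0.03,0],"spin": 0},{"xyz": [0.4,-0.03,0],"spin": 0},{"xyz": [0.4,-0.02,0],"spin": 0},{"xyz": [0,0,0.35],"spin": 0},{"xyz": [0,0,0.35],"spin": 0},{"xyz": [0,0,0.35],"spin": 0},{"xyz": [0,0,0.35],"spin": 0},{"xyz": [0,0,0.35],"spin": 0},{"xyz": [0,0,0.2],"spin": 0},{"xyz": [0,0,0.12],"spin": 0}])

```text
time: 4.0
tool_pos: [540.1, 78.7, 60.5]
tcp_rot: [-3.141, 0.0, 0.896]
contact_force: [0.1, 0.3, 0.7]
grip_width: 68.9
finger_force: 0.0
```

>>> jog_arm(targets=[{"xyz": [0,0,0],"spin": 0},{"xyz": [0,0,0],"spin": 0},{"xyz": [0,0,0],"spin": 0},{"xyz": [0,0,0],"spin": 0},{"xyz": [0,0,0],"spin": 0},{"xyz": [0,0,0],"spin": 0},{"xyz": [0,0,0],"spin": 0},{"xyz": [0,0,0],"spin": 0},{"xyz": [0,0,0],"spin": 0},{"xyz": [0,0,0],"spin": 0}], gripper=0)

```text
time: 5.25
tool_pos: [540.3, 79.2, 61.2]
tcp_rot: [3.141, -0.0, 0.897]
contact_force: [0.3, 2.3, 2.7]
grip_width: 37.4
finger_force: 30.0
```

>>> jog_arm(targets=[{"xyz": [0,0,0.04],"spin": 0},{"xyz": [0,0,0.04],"spin": 0},{"xyz": [0,0,0.03],"spin": 0},{"xyz": [0,0,0],"spin": 0},{"xyz": [0,0,0],"spin": 0},{"xyz": [0,0,0],"spin": 0},{"xyz": [0,0,0],"spin": 0},{"xyz": [0,0,0],"spin": 0},{"xyz": [0,0,0],"spin": 0},{"xyz": [0,0,0],"spin": 0}])

```text
time: 6.5
tool_pos: [540.4, 79.2, 53.6]
tcp_rot: [3.141, -0.001, 0.897]
contact_force: [-4.0, 1.9, 15.5]
grip_width: 37.4
finger_force: 30.0
```

>>> jog_arm(targets=[{"xyz": [0,0,0],"spin": 0.7},{"xyz": [0,0,0],"spin": 0.7},{"xyz": [0,0,0],"spin": 0.7},{"xyz": [0,0,0],"spin": 0.7},{"xyz": [0,0,0],"spin": 0.7},{"xyz": [0,0,0],"spin": 0.7},{"xyz": [0,0,0],"spin": 0.7},{"xyz": [0,0,0],"spin": 0.7},{"xyz": [0,0,0],"spin": 0.7},{"xyz": [0,0,0],"spin": 0.7}])

```text
time: 7.75
tool_pos: [540.4, 79.3, 53.6]
tcp_rot: [3.141, -0.001, 0.195]
contact_force: [-3.9, 2.5, 16.1]
grip_width: 37.5
finger_force: 30.0
```

>>> jog_arm(targets=[{"xyz": [0,0,0],"spin": 0.8},{"xyz": [0,0,0],"spin": 0.8},{"xyz": [0,0,0],"spin": 0.8},{"xyz": [0,0,0],"spin": 0.8},{"xyz": [0,0,0],"spin": 0.8},{"xyz": [0,0,0],"spin": 0.8},{"xyz": [0,0,0],"spin": 0.8},{"xyz": [0,0,0],"spin": 0.8},{"xyz": [0,0,0],"spin": 0.6},{"xyz": [0,0,0],"spin": 0}])

```text
time: 9.0
tool_pos: [540.3, 79.4, 53.6]
tcp_rot: [-3.141, -0.001, -0.504]
contact_force: [-3.2, 2.3, 16.1]
grip_width: 36.9
finger_force: 30.0
```

```bash
python3 - <<'E'
from plant import bot
o=bot.get_obs();print(o["moment"],o["joint_positions"],o["tcp_rot"],o["contact_force"])
E
```

```text
[ 0.57692143  0.70226693 -0.01344394] [5.33113059e-03 5.75614880e-01 1.67910057e+00 3.76313243e-04
 8.85746613e-01 2.07976442e+00] [-3.14078705e+00 -8.45128252e-04 -5.03875239e-01] [-3.20215347  2.29550998 16.0946496 ]
```

>>> jog_arm(targets=[{"xyz": [0,0,0],"spin": 0.5},{"xyz": [0,0,-0.03],"spin": 0},{"xyz": [0,0,0],"spin": 0},{"xyz": [0,0,0],"spin": 0},{"xyz": [0,0,0],"spin": 0},{"xyz": [0,0,0],"spin": 0},{"xyz": [0,0,0],"spin": 0},{"xyz": [0,0,0],"spin": 0},{"xyz": [0,0,0],"spin": 0},{"xyz": [0,0,0],"spin": 0}])

```text
time: 10.25
tool_pos: [540.2, 79.4, 54.8]
tcp_rot: [-3.141, -0.0, -0.553]
contact_force: [0.1, 4.2, 4.7]
grip_width: 37.3
finger_force: 30.0
```

>>> jog_arm(targets=[{"xyz": [0,0,0],"spin": 0},{"xyz": [0,0,0],"spin": 0},{"xyz": [0,0,0],"spin": 0},{"xyz": [0,0,0],"spin": 0},{"xyz": [0,0,0],"spin": 0},{"xyz": [0,0,-0.2],"spin": 0},{"xyz": [0,0,-0.4],"spin": 0},{"xyz": [0,0,-0.5],"spin": 0},{"xyz": [0,0,-0.5],"spin": 0},{"xyz": [0,0,-0.4],"spin": 0}], gripper=75)

```text
time: 11.5
tool_pos: [540.4, 79.1, 217.8]
tcp_rot: [-3.14, -0.003, -0.553]
contact_force: [0.1, -0.8, -0.8]
grip_width: 68.7
finger_force: 0.0
```

>>> jog_arm(targets=[{"xyz": [-0.4,0,0],"spin": -1},{"xyz": [-0.4,0,0],"spin": -1},{"xyz": [0,0,0],"spin": -1},{"xyz": [0,0,0],"spin": -1},{"xyz": [0,0,0],"spin": -1},{"xyz": [0,0,0],"spin": -1},{"xyz": [0,0,0],"spin": -1},{"xyz": [0,0,0],"spin": -1},{"xyz": [0,0,0],"spin": -1},{"xyz": [0,0,0],"spin": -1}], gripper=0)

```text
time: 12.75
tool_pos: [484.2, 109.9, 215.9]
tcp_rot: [3.141, -0.001, 0.45]
contact_force: [-0.5, -0.3, 0.4]
grip_width: 0.0
finger_force: 0.0
```

>>> jog_arm(targets=[{"xyz": [-0.4,0,0],"spin": -1},{"xyz": [-0.4,0,0],"spin": -1},{"xyz": [0,0,0],"spin": -1},{"xyz": [0,0,0],"spin": -1},{"xyz": [0,0,0],"spin": -1},{"xyz": [0,0,0],"spin": -1},{"xyz": [0,0,0],"spin": -1},{"xyz": [0,0,0],"spin": -1},{"xyz": [0,0,0],"spin": -1},{"xyz": [0,0,0],"spin": -1}])

```text
time: 14.0
tool_pos: [428.0, 79.5, 215.9]
tcp_rot: [3.14, -0.0, 1.45]
contact_force: [0.0, 0.6, -0.6]
grip_width: 0.5
finger_force: 0.0
```

```bash
python3 w.py w4; python3 - <<'E'
from h import *
from plant import bot
a=cv2.imread("pics/w4.png")[:280]; s=bot.capture("scene");cv2.imwrite("pics/s4.png",s)
b=cv2.resize(s[200:310,255:390],None,fx=2.5,fy=2.5,interpolation=2)
o=np.zeros((280+b.shape[0],640,3),np.uint8);o[:280]=a;o[280:,:b.shape[1]]=b;cv2.imwrite("pics/m4.png",o)
E
```

```text
[428.   79.5 215.9] [ 3.14 -0.    1.45] [ 0.01  0.19  1.77 -0.    1.18  0.13] 14.0
orange [ 425  184   58   51 1559] [453.1 208.5]
red [ 556  268   55   31 1385] [584.1 285.1]
```

View pics/m4.png

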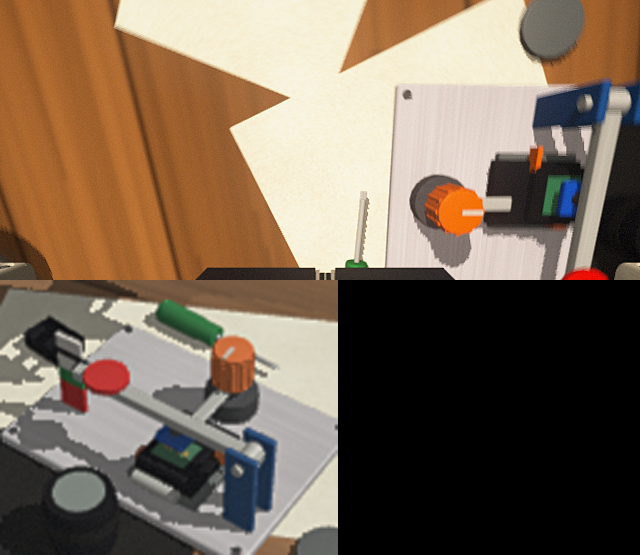

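The clamp finger now lies over the module, with the white line running from (463,212) to the finger end at (512,204) along the jig's +x. The paddle is up at (585,285). I'll check the knob height and go above the paddle.

```bash
python3 - <<'E'
from h import *
import pickle
w=pickle.load(open("w4.pkl","rb"))
for z in(86,91):print(z,plane(w,(460.5,210.5),z))
f=plane(w,(512,204.5),46);d=f-np.array([540,78.5,46]);print(f,np.hypot(*d[:2]),"turn",np.arctan2(d[0],d[1])-.131)
E
```

```text
86 [539.57076224  81.63922554  86.        ]
91 [537.75851599  82.7425759   91.        ]
[601.52376317  72.71761508  46.        ] 61.79489793316534 turn 1.53350724834379
```

>>> jog_arm(targets=[{"xyz": [-0.14,0.54,0],"spin": 0},{"xyz": [-0.14,0.54,0],"spin": 0},{"xyz": [-0.14,0.54,0],"spin": 0},{"xyz": [-0.14,0.54,0],"spin": 0},{"xyz": [-0.14,0.54,0],"spin": 0},{"xyz": [0,0,0.3],"spin": 0},{"xyz": [0,0,0.3],"spin": 0},{"xyz": [0,0,0.3],"spin": 0},{"xyz": [0,0,0.3],"spin": 0},{"xyz": [0,0,0.06],"spin": 0}])

```text
time: 15.35
tool_pos: [634.5, -2.8, 112.8]
tcp_rot: [-3.139, 0.0, 1.445]
contact_force: [0.3, 0.0, -0.4]
grip_width: 0.3
finger_force: 0.0
```

>>> jog_arm(targets=[{"xyz": [0,0,0.1],"spin": 0},{"xyz": [0,0,0.08],"spin": 0},{"xyz": [0,0,0.06],"spin": 0},{"xyz": [0,0,0.05],"spin": 0},{"xyz": [0,0,0.05],"spin": 0},{"xyz": [0,0,0.04],"spin": 0},{"xyz": [0,0,0.03],"spin": 0},{"xyz": [0,0,0],"spin": 0},{"xyz": [0,0,0],"spin": 0},{"xyz": [0,0,0],"spin": 0}])

```text
time: 16.6
tool_pos: [635.8, -3.4, 82.0]
tcp_rot: [3.14, 0.001, 1.447]
contact_force: [-2.6, -2.0, 5.9]
grip_width: 0.7
finger_force: 3.3
```

```bash
python3 - <<'E'
from h import *
from plant import bot
s=bot.capture("scene");cv2.imwrite("pics/s5.png",s)
cv2.imwrite("pics/s5z.png",cv2.resize(s[215:275,260:340],None,fx=8,fy=8,interpolation=cv2.INTER_CUBIC))
E
```

```text
(no output)
```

View pics/s5z.png

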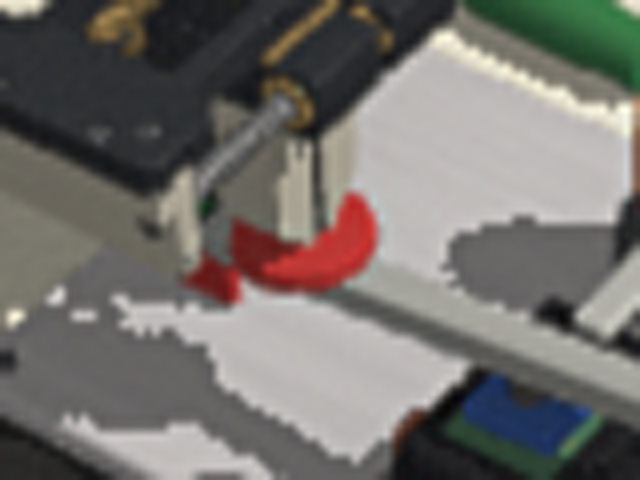

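The gauge is partly hidden behind the paddle and finger: only its red foot shows, near (215,280), so the lever is near 0.1 rad (5.9 N). I'll press about 6 mm more.

>>> jog_arm(targets=[{"xyz": [0,0,0.03],"spin": 0},{"xyz": [0,0,0.03],"spin": 0},{"xyz": [0,0,0.02],"spin": 0},{"xyz": [0,0,0],"spin": 0},{"xyz": [0,0,0],"spin": 0},{"xyz": [0,0,0],"spin": 0},{"xyz": [0,0,0],"spin": 0},{"xyz": [0,0,0],"spin": 0},{"xyz": [0,0,0],"spin": 0},{"xyz": [0,0,0],"spin": 0}])

```text
time: 17.9
tool_pos: [635.9, -3.2, 75.8]
tcp_rot: [3.14, 0.0, 1.447]
contact_force: [-2.0, -1.6, 7.1]
grip_width: 0.7
finger_force: 3.9
```

```bash
python3 - <<'E'
from h import *
from plant import bot
P=[]
for n,b in(("scene",(260,215,310,265)),("top",(310,195,370,255))):
    s=bot.capture(n);x0,y0,x1,y1=b
    P.append(cv2.resize(s[y0:y1,x0:x1],(300,300),interpolation=cv2.INTER_CUBIC))
w=bot.capture("wrist");P=[np.hstack(P)]+[cv2.resize(w[:300],(600,281))]
cv2.imwrite("pics/m6.png",np.vstack(P))
fs=[bot.get_obs()["contact_force"][2]]
for _ in range(4): bot.capture("top");fs.append(bot.get_obs()["contact_force"][2])
print(fs,bot.get_obs()["tool_pos"])
E
```

```text
[np.float64(7.164553950311962), np.float64(7.200102495112617), np.float64(6.893267609502973), np.float64(6.719599637498883), np.float64(7.67816573437473)] [635.82375704  -3.19874322  75.8012828 ]
```

View pics/m6.png

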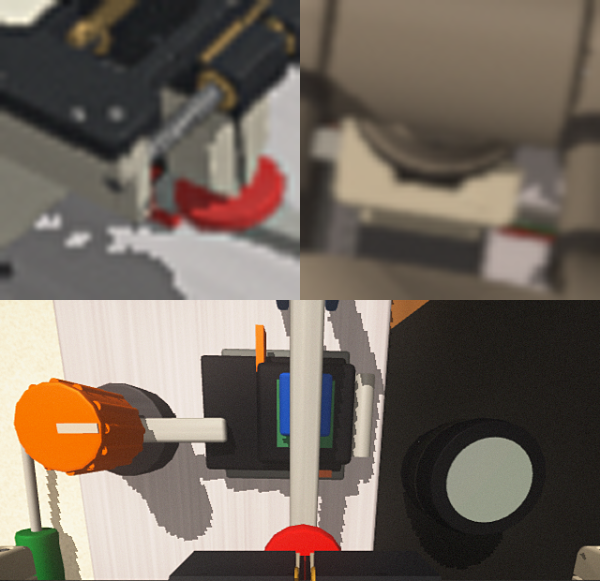

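The finger still lies over the module with its line pointing along +x. The scene crop (about (215,230)) shows the paddle's lower rim about 9 px below its starting place, roughly 25 mm. With TCP z at 75.8 and 7.1 N, the lever is at about 0.16 rad, inside the green band, so I'm handing in.

```bash
python3 -c "
from plant import bot
print(bot.close_job())"
```

```text
the job is handed in; nothing more can be done
None
```

The job is handed in at about 18 s. The clamp is locked (turned about 1.53 rad, finger over the module), and closed fingertips hold the paddle at about 0.16 rad. I worked that angle out from fingertip height and force, because the gripper hid the pointer from the cameras.

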